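# Fold the chocolate waffle face-down onto its partner in a hinged sandwich pan

### The arm

A 6-joint arm with a two-finger parallel gripper is mounted at the origin on the work surface. World frame = base frame: x ahead of the robot, y to its left, z up, the work surface at z = 0. Lengths are in m, angles in degrees, forces in N, time in s.
With the tool pointing down it reaches from about 0.325 to 0.85 m from the base axis. Payload 15.5 kg.
Tool frame: the origin (TCP) lies at the very end of the fingers, on their centre line; the grasp point (between the pads) lies arm.grip_depth behind it (arm.grip_depth is the distance from the TCP to the grasp point, in m); z points along the fingers, y is the line along which they close (so a half turn about z gives the same grasp; the last joint's range is limited). The gripper opens to 91 mm and grips with 3 to 60 N. Pads are 32 mm wide; open, the fingers measure 118 mm over their backs; the gripper's body (76 mm by 178 mm) begins 60 mm behind the grasp point.
Start: joints at [58.814, 28.281, 77.091, -0, 74.628, -5.472], TCP at [0.271, 0.563, 0.214] pointing down, gripper open.
Joint ranges: [-166.48, 166.48], [-47.26, 123.95], [12.59, 153.08], [-70.14, 250.14], [6.76, 159.57], [-176.63, 176.63]. Speed limits (degrees/s): [108.29, 108.29, 147.25, 172.46, 172.46, 172.46].

### API

Orientations are given as a 3x3 rotation matrix whose columns are the frame's x, y, z axes.
In Python, from rig import arm gives the robot as it stands. Calls block until the motion is done:
- arm.move_to(position, orientation): joint-space move of the TCP to a pose.
- arm.move_l(position, orientation=None, feed=0.15): straight line of the TCP; orientation=None keeps the orientation; feed is the mean speed in m/s.
- arm.move_joints(angles): joint-space move.
- arm.grip(opening): finger opening in m; the grip force is fixed at half the most; returns when the fingers have stopped.
- arm.sleep(seconds).
- arm.solve_ik(position, orientation): joint angles nearest the present ones, or None.
- arm.snapshot(name): name is "scene" or "top" or "wrist"; returns the picture (400x640x3 uint8, red, green, blue); there is no depth.
- arm.get_calibration(name): a dict with "intrinsics" (3x3 intrinsics, pixels), "cam_to_world" (4x4, takes a point from camera to world coordinates). Camera axes: x right, y down, z forward; pixel columns grow to the right and rows downward; lengths in m; the calibration is good to about 2 mm. A picture is of the moment at which its call begins: read the wrist's pose just before it. get_calibration takes no time and is no camera call; for the wrist camera it gives the pose at the moment of the call.
A pose or a line that the arm cannot do raises arm.Unreachable and nothing moves.
- arm.sign_off(): hands the job in; it is judged then, once.
Readings, each from a call of its own:
- arm.current_t(): time.
- arm.current_joint_positions(): joint angles.
- arm.current_dq(): joint speeds.
- arm.current_tau(): joint torques, N m.
- arm.current_ee_pos(): TCP position.
- arm.current_tool_rot(): TCP orientation.
- arm.current_force(): force on the tool from outside, world axes, zero at the start.
- arm.current_torque(): the same for the moment, N m.
- arm.current_width(): finger opening in m.
- arm.current_grasp_force(): force on a finger pad.
Only numpy, scipy, OpenCV 4.12 (cv2) and the standard library are available. Lean on these libraries where they do the work, as an engineer would, in place of code of your own. Each camera call takes 0.05 s, during which the arm holds its last target. There are 200 camera calls.

### The job

Make up the waffle sandwich in the hinged pan: take the chocolate-coated waffle out of the toast rack, lay it chocolate side up, seated flat, in the empty shallow half of the open pan and let go, then fold that half over by its wooden bar so that the waffle turns with it and lands chocolate side down on the plain waffle in the deep half. Lower the folding half gently, without letting it drop shut, leave the pan fully closed with both waffles inside, and do not disturb the other waffle in the rack or anything else on the counter.

Things in the scene. Friction and masses are not known exactly. Their poses are not given: they have to be found in the camera images.
- waffle_choc_mid (a point): Centre of the chocolate waffle: firm, 116 mm long (its x), 64 mm wide (y), 20 mm thick (z), about 120 g. Its +z face is dark brown set chocolate, the rest golden. At the start it stands in an outer slot of the rack on a long 116 x 20 mm side, 64 mm tall, underside 6 mm above the counter, the chocolate face looking along the rack's +x.
- waffle_plain_mid (a point): Centre of a plain golden waffle of the same size, standing in the other outer slot of the rack. Leave it where it is.
- waffle_base_mid (a point): Centre of the plain golden waffle of the same size that already lies flat in the deep half of the pan, its long side along the hinge. The chocolate waffle is to land on it.
- rack: Wire toast rack, fixed; origin on the counter under its centre; 118 mm (its x) by 131 mm (y). Its tray is 6 mm above the counter. Wire arches 40 mm high across it at x = -48, -16, 16, 48 mm make slots 28 mm clear at x = -32, 0, 32 mm; waffles stand in the outer two, long side along the rack's y; the middle one is empty.
- board: Wooden board, fixed, 210 mm (its x) by 150 mm (its y), 12 mm thick; origin on the counter under its centre, so its upper face is 12 mm above the origin. The ramekin stands near its corner at +x, +y; the rest is free. A place to lay the waffle down.
- pan_hinge (a point): Middle of the hinge axis of the sandwich pan (fixed, dark cast metal), 39 mm above the counter. x along the axis; +y to the deep half, -y to the open shallow half; z up. Both rims are level with the axis. The deep half spans y = 5 to 83 mm, x = +-66 mm, with a steel wire ear at each end reaching x = +-94 mm, up to 37 mm above the counter.
- deep_floor (a point): Centre of the inner floor of the deep half, 44 mm from the hinge axis (at +y of pan_hinge), 6 mm above the counter, axes as pan_hinge. The cavity is 33 mm deep, 121 x 69 mm at the floor (121 along the hinge), its walls 3 mm thick and widening upwards by 3.5 mm a side. The base waffle lies on it.
- lid_floor (a point): Centre of the inner floor of the shallow folding half (moves with it), 44 mm from the hinge axis. x along the hinge; z out of the cavity: up when open, down when closed. Cavity 9 mm deep, 121 (along x) x 69 mm at the floor, 126 x 74 mm at the rim, walls 3 mm. Open, floor 30 mm and rim 39 mm above the counter; a waffle, long side along x, either way round, stands 11 mm above the rim.
- lid_bar (a point): Middle of the round wooden bar that folds the shallow half: 14 mm thick, 80 mm clear between its wire arms, parallel to the hinge axis, 132 mm from it and level with it (39 mm above the counter, open or closed); x along the bar; 48 mm free between bar and rim. Pinched from above by a gripper that stays pointing down, the bar turns between the fingers as the half swings.
- lid (a joint): Angle of the shallow half in rad: 0 lying open and flat (as at the start), 1.57 upright, 3.14 folded over and closed on the deep half. About 0.45 kg on a damped hinge: it does not stay up by itself but falls open or shut. Two legs under it, 66 mm from the hinge, hold it level when open and point up when closed, to 78 mm above the counter.
- ramekin: Small blue ramekin of jam, 58 mm across, 34 mm tall, standing on the board; origin under its centre. Leave alone.
- jar_oats: Glass clip-top jar of oats, 96 mm across, 150 mm tall; origin under its centre. Stands towards the back. Leave alone.
- jar_cocoa: Glass clip-top jar of cocoa, 86 mm across, 105 mm tall; origin under its centre. Stands towards the back. Leave alone.
- mill: Light blue pepper mill, 56 mm across, 173 mm tall; origin under its centre. Stands towards the back. Leave alone.
- bowl: Blue bowl, 124 mm across, 55 mm tall; origin under its centre. Stands towards the back. Leave alone.
- mug: White mug, 78 mm across, 88 mm tall, handle at its +y, reaching about 74 mm from the axis; origin under its centre. Stands near the robot, between the pan and the board or rack. Leave alone.
- jam: Red jam jar with a white cap, 62 mm across, 85 mm tall; origin under its centre. Stands to the left. Leave alone.
There are look-alikes about, which are no part of the job. Leave any blue, red or turquoise look-alike of the part that bears waffle_choc_mid alone.

How it is judged (in metres and radians):
On the way, in this order (a step that is already met when the one before it is completed fails the run):
1. the chocolate waffle lies seated in the open shallow half, chocolate side up, let go (x of waffle_choc_mid in the frame of lid_floor between -0.007 and 0.007 m and y of waffle_choc_mid in the frame of lid_floor between -0.007 and 0.007 m and z of waffle_choc_mid in the frame of lid_floor between 0.007 and 0.0135 m and angle between waffle_choc_mid's own z axis and vertical below 0.1 rad and value of joint lid below 0.15 rad and contact force between waffle_choc and the fingers below 0.1 N), for 0.2 s.
2. the shallow half is swung up with the waffle riding in it (value of joint lid above 0.6 rad and distance between waffle_choc_mid and lid_floor below 0.016 m and contact force between waffle_choc and the fingers below 0.1 N), for 0.15 s.
At the end, for the whole second after the job is handed in: The shallow half is closed (within 0.1 rad); the chocolate waffle lies chocolate side down in the deep half on the plain waffle, level and along the hinge (within 0.12 rad) and within 8 mm of the cavity's centre; the plain waffle still lies on the deep floor; all at rest (value of joint lid above 3.04 rad and angle between waffle_choc_mid's own z axis and vertical above 3.02 rad and x of waffle_choc_mid in the frame of deep_floor between -0.008 and 0.008 m and y of waffle_choc_mid in the frame of deep_floor between -0.008 and 0.008 m and z of waffle_choc_mid in the frame of deep_floor between 0.026 and 0.0335 m and x of waffle_base_mid in the frame of deep_floor between -0.008 and 0.008 m and y of waffle_base_mid in the frame of deep_floor between -0.008 and 0.008 m and z of waffle_base_mid in the frame of deep_floor between 0.006 and 0.0135 m and angle between the x axis of waffle_choc_mid and the x axis of deep_floor, either way round below 0.12 rad and linear speed of waffle_choc below 0.02 m/s and velocity of joint lid below 0.05 rad/s); the robot touches nothing.
It fails at once if the folding half is dropped or slammed shut (faster than 3.2 rad/s) (velocity of joint lid above 3.2 rad/s).
It fails at once if the plain waffle in the rack is moved by more than 15 mm (distance of waffle_plain_mid from where it was at the start of the episode above 0.015 m).
It fails at once if something else on the counter (jar, mill, bowl, mug, jam or ramekin) is moved by more than 20 mm (distance of any of jar_oats, jar_cocoa, mill, bowl, mug, jam, ramekin from where it was at the start of the episode above 0.02 m).
It also fails if it takes over 69 s, if anything falls off the work surface, if the arm or the gripper's body presses on something with over 40 N, if the wrist force passes 120 N, or if a joint passes its speed limit or range.

## Working session

There is one attempt and no reset: what is moved stays moved. The work goes in short steps, each a Python script; the robot and the scene stay as the last script left them, time stands still between calls to the robot, and variables do not carry over. Pictures are saved under pics/ and viewed, at most 10 in all, crops included, and the job is handed in when it is done.

```bash
mkdir -p pics; ls; python3 - <<'E'
from rig import arm
import cv2,numpy as np
for n in("scene","top"):
    im=arm.snapshot(n); cv2.imwrite(f"pics/{n}0.png",im[:,:,::-1])
    c=arm.get_calibration(n); print(n,c["intrinsics"],np.round(c["cam_to_world"],3))
print(arm.grip_depth,arm.current_t(),arm.current_tool_rot())
E
```

```text
pics
scene [[391.53712842   0.         321.38564388]
 [  0.         391.53712842 202.46776897]
 [  0.           0.           1.        ]] [[ 0.698  0.435 -0.569  1.137]
 [ 0.716 -0.439  0.543 -0.531]
 [-0.014 -0.786 -0.618  0.746]
 [ 0.     0.     0.     1.   ]]
top [[496.13044981   0.         317.13984409]
 [  0.         496.13044981 201.38098558]
 [  0.           0.           1.        ]] [[-0.007 -0.997  0.071  0.403]
 [-1.     0.009  0.024  0.042]
 [-0.024 -0.071 -0.997  1.256]
 [ 0.     0.     0.     1.   ]]
0.0188 0.1 [[-9.00988893e-01  4.33841746e-01 -5.95260179e-04]
 [ 4.33842144e-01  9.00988317e-01 -1.02254554e-03]
 [ 9.26995229e-05 -1.17955113e-03 -9.99999300e-01]]
```

View pics/scene0.png

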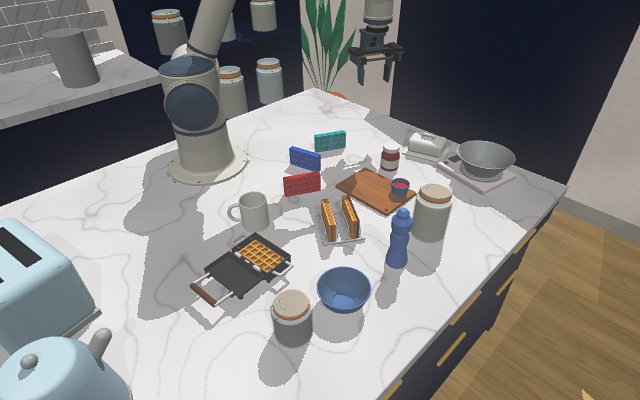

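View pics/top0.png

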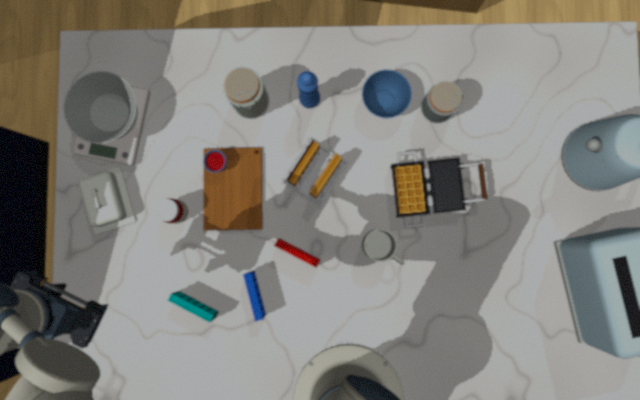

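The top view shows the golden waffles in the rack at (304,161) and (327,174). The red (297,252), blue (255,296) and turquoise (193,305) blocks on the counter are look-alikes. The deep half of the pan is at (410,188), the lid at (448,185) and the bar at (482,181). The chocolate waffle must be one of the two in the rack, so I'll check which one in a crop.

```bash
cat > h.py <<'E'
import numpy as np, cv2
from rig import arm
def ray(name,uv,z,cal=None):
    c=cal or arm.get_calibration(name); K=c["intrinsics"];T=np.array(c["cam_to_world"])
    d=T[:3,:3]@np.linalg.solve(K,[uv[0],uv[1],1.]); o=T[:3,3]
    return o+d*(z-o[2])/d[2]
def proj(cal,p):
    T=np.linalg.inv(cal["cam_to_world"]);q=cal["intrinsics"]@(T[:3,:3]@np.asarray(p)+T[:3,3]);return q[:2]/q[2]
def blobs(im,lo,hi,amin=30,box=None):
    m=cv2.inRange(cv2.cvtColor(im,cv2.COLOR_RGB2HSV),lo,hi)
    if box: k=np.zeros_like(m);k[box[1]:box[3],box[0]:box[2]]=255;m&=k
    m=cv2.morphologyEx(m,cv2.MORPH_CLOSE,np.ones((5,5)))
    cs,_=cv2.findContours(m,cv2.RETR_EXTERNAL,cv2.CHAIN_APPROX_NONE)
    return [c for c in cs if cv2.contourArea(c)>amin]
def down(yaw_closing):  # tool y axis along this world angle (rad), z down
    y=np.array([np.cos(yaw_closing),np.sin(yaw_closing),0]);z=np.array([0,0,-1.]);return np.c_[np.cross(y,z),y,z]
E
python3 - <<'E'
import cv2,numpy as np
from h import *
t=cv2.imread("pics/top0.png");s=cv2.imread("pics/scene0.png")
a=cv2.resize(t[130:210,270:370],(500,400),interpolation=cv2.INTER_CUBIC)
b=cv2.resize(s[185:255,305:375],(400,400),interpolation=cv2.INTER_CUBIC)
cv2.imwrite("pics/crop1.png",cv2.resize(np.hstack([a,b]),(800,356)))
im=t[:,:,::-1].copy()
for c in blobs(im,(12,110,90),(28,255,255),40,(270,130,440,230)):
    r=cv2.minAreaRect(c);x0=r[0]
    print(np.round(r[0],1),np.round(r[1],1),round(r[2],1), ray("top",x0,.07).round(4),ray("top",x0,.026).round(4))
    print([ray("top",p,.07)[:2].round(3).tolist() for p in cv2.boxPoints(r)])
E
```

```text
[409.7 188.9] [48.1 26.7] 84.1 [ 0.5159 -0.1511  0.07  ] [ 0.5201 -0.1583  0.026 ]
[[0.571, -0.115], [0.577, -0.178], [0.462, -0.187], [0.456, -0.124]]
[325.2 175.2] [ 8.9 47.1] 33.7 [0.551  0.0507 0.07  ] [0.5565 0.051  0.026 ]
[[0.51, 0.091], [0.604, 0.028], [0.592, 0.01], [0.498, 0.074]]
[304.  162.7] [ 8.6 47.2] 33.1 [0.5818 0.1017 0.07  ] [0.5885 0.1039 0.026 ]
[[0.54, 0.142], [0.636, 0.079], [0.624, 0.062], [0.528, 0.124]]
```

View pics/crop1.png

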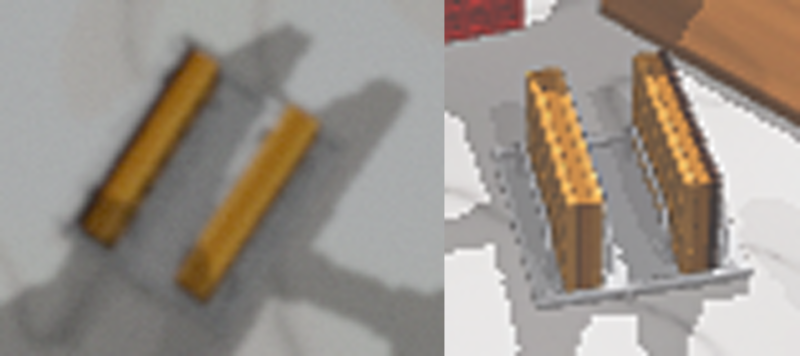

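The waffle at top-view (304,163) has the dark chocolate face on its outer side. It shows at the left edge in the top crop and the right edge in the scene crop, so it is the target. The one at (325,175) has no chocolate and is the plain waffle. I'll take a close look from above it and check reachability.

```bash
python3 - <<'E'
from h import *
im=arm.snapshot("top")
for c in blobs(im,(5,90,60),(16,220,200),800,(190,140,275,240)):
    r=cv2.minAreaRect(c); print("board",r,ray("top",r[0],.012), [ray("top",p,.012)[:2].round(3).tolist() for p in cv2.boxPoints(r)])
phi=np.radians(56.7); p=[0.582,0.102]
def tilt(phi,th):
    n=np.array([np.cos(phi),np.sin(phi),0]);z=np.array([0,0,1.])
    d=n*np.sin(th)-z*np.cos(th);u=n*np.cos(th)+z*np.sin(th);return d,u
for s in(1,-1):
    for ph in(0,np.radians(26)):
        d,u=tilt(ph,np.radians(45));R=np.c_[np.cross(s*u,d),s*u,d]
        print("tilt",s,ph,np.round(arm.solve_ik([.5,.26,.05],R),1) if arm.solve_ik([.5,.26,.05],R) is not None else None)
    for nm,y,q in(("grasp",phi,[*p,.046]),("lid",np.radians(94.5),[.52,-.24,.04]),("board",0,[.5,.26,.023]),("bar",np.radians(94.5),[.52,-.33,.03]),("bar2",np.radians(94.5),[.52,-.07,.03])):
        a=arm.solve_ik(q,down(y+(s<0)*np.pi));print(nm,s,None if a is None else np.round(a,1))
s=1
arm.move_to([*p,.24],down(phi))
cal=arm.get_calibration("wrist"); im=arm.snapshot("wrist"); cv2.imwrite("pics/w1.png",im[:,:,::-1]); np.save("w1.npy",cal,allow_pickle=True)
print(cal["cam_to_world"].round(3),arm.current_t(),arm.current_joint_positions())
E
```

```text
board ((232.5, 188.5), (81.0, 57.0), 90.0) [0.52664462 0.28592584 0.012     ] [[0.631, 0.359], [0.629, 0.214], [0.424, 0.214], [0.425, 0.358]]
tilt 1 0 [ 36.6  42.2 127.1 224.6  36.8 169.4]
tilt 1 0.4537856055185257 None
grasp 1 [  4.2  37.3  91.4  -0.   51.3 -52.5]
lid 1 [ -30.7   36.8   94.3   -0.    48.9 -125.2]
board 1 [21.4 37.9 96.2 -0.  45.9 21.4]
bar 1 [ -38.    40.1   88.2   -0.    51.7 -132.5]
bar2 1 [ -14.2   35.3  101.6   -0.    43.1 -108.7]
tilt -1 0 [ 36.6  42.2 127.1 224.6  36.8 -10.6]
tilt -1 0.4537856055185257 [ 17.7  43.7 134.2 171.4  43.    0.4]
grasp -1 [  4.2  37.3  91.4  -0.   51.3 127.5]
lid -1 [-30.7  36.8  94.3  -0.   48.9  54.8]
board -1 [  21.4   37.9   96.2   -0.    45.9 -158.6]
bar -1 [-38.   40.1  88.2  -0.   51.7  47.5]
bar2 -1 [-14.2  35.3 101.6  -0.   43.1  71.3]
[[ 0.548  0.807  0.218  0.52 ]
 [ 0.836 -0.529 -0.143  0.142]
 [ 0.     0.261 -0.965  0.411]
 [ 0.     0.     0.     1.   ]] 2.2083 [ 4.23782345e+00  2.41457015e+01  8.00516981e+01  9.61474466e-03
  7.58116769e+01 -5.25335155e+01]
```

View pics/w1.png

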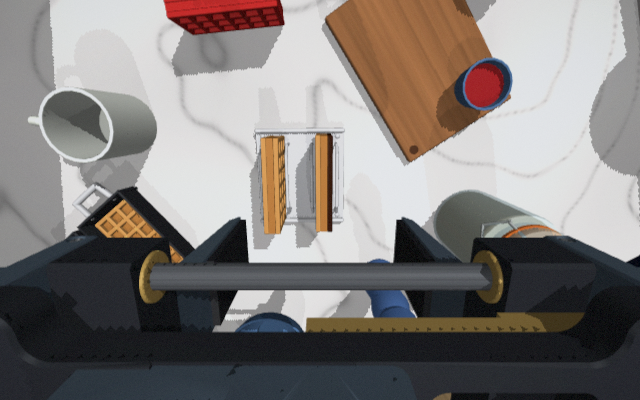

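The close view shows the target at u 316–332, v 135–231, with its dark chocolate side at the right. The plain one is at u 262–285. I'll measure the top face and grasp it.

```bash
cat > tilt.py <<'E'
from h import *
def tilt(phi,th,s=1):
    n=np.array([np.cos(phi),np.sin(phi),0]);z=np.array([0,0,1.])
    d=n*np.sin(th)-z*np.cos(th);u=s*(n*np.cos(th)+z*np.sin(th));return np.c_[np.cross(u,d),u,d]
E
python3 - <<'E'
from tilt import *
im=cv2.imread("pics/w1.png")[:,:,::-1].copy(); cal=np.load("w1.npy",allow_pickle=True).item()
hsv=cv2.cvtColor(im,cv2.COLOR_RGB2HSV); 
print(cal["intrinsics"][0,0]); print(im[180,308:346:2].tolist())
m=((hsv[...,1]>100)&(hsv[...,0]<28)).astype(np.uint8)*255; k=np.zeros_like(m);k[110:245,305:350]=255
m=cv2.morphologyEx(m&k,cv2.MORPH_OPEN,np.ones((3,3)));c=max(cv2.findContours(m,0,1)[0],key=cv2.contourArea);r=cv2.minAreaRect(c)
print(r)
pts=[ray("",p,.07,cal)[:2] for p in cv2.boxPoints(r)];print(np.round(pts,4),ray("",r[0],.07,cal))
for phd in(80,90,105,116):
  for s in(1,-1):
    for z in(.045,.12):
      a=arm.solve_ik([.485,.284,z],tilt(np.radians(phd),np.pi/4,s));print(phd,s,z,None if a is None else np.round(a,1))
E
```

```text
296.11195792804193
[[133, 134, 136], [124, 127, 129], [121, 121, 123], [132, 132, 136], [208, 155, 93], [212, 153, 86], [172, 120, 64], [186, 127, 64], [186, 124, 63], [186, 126, 64], [62, 37, 25], [51, 26, 10], [114, 106, 105], [217, 219, 221], [204, 206, 209], [199, 200, 205], [218, 218, 221], [219, 220, 223], [223, 226, 225]]
((322.9999694824219, 181.99996948242188), (97.99998474121094, 15.999998092651367), 90.0)
[[0.5276 0.13  ]
 [0.5375 0.145 ]
 [0.636  0.0817]
 [0.6252 0.0653]] [0.57942951 0.10687714 0.07      ]
80 1 0.045 [  -2.8   42.7  115.3   75.5   46.4 -149.2]
80 1 0.12 [  -2.8   33.3  113.5   66.    50.2 -135. ]
80 -1 0.045 [ -2.8  42.7 115.3  75.5  46.4  30.8]
80 -1 0.12 [ -2.8  33.3 113.5  66.   50.2  45. ]
90 1 0.045 [  -3.    43.4  109.2   63.1   52.3 -144.5]
90 1 0.12 [  -3.    34.9  107.5   56.9   57.4 -133.7]
90 -1 0.045 [ -3.   43.4 109.2  63.1  52.3  35.5]
90 -1 0.12 [ -3.   34.9 107.5  56.9  57.4  46.3]
105 1 0.045 [  -1.7   45.2   99.7   49.8   62.5 -141.7]
105 1 0.12 [  -1.7   37.8   98.2   46.7   68.4 -134.4]
105 -1 0.045 [-1.7 45.2 99.7 49.8 62.5 38.3]
105 -1 0.12 [-1.7 37.8 98.2 46.7 68.4 45.6]
116 1 0.045 [   0.    46.9   92.8   42.5   70.1 -141.9]
116 1 0.12 [   0.    40.2   91.4   40.9   76.3 -136.2]
116 -1 0.045 [ 0.  46.9 92.8 42.5 70.1 38.1]
116 -1 0.12 [ 0.  40.2 91.4 40.9 76.3 43.8]
```

```bash
python3 - <<'E'
from tilt import *
phi=np.radians(56.6);c=np.array([.5816,.1047]);R=down(phi)
arm.grip(.042)
arm.move_to([*c,.12],R); arm.move_l([*c,.047],feed=.1)
arm.grip(.0); print("w",arm.current_width(),arm.current_grasp_force(),arm.current_force())
arm.move_l([*c,.16],feed=.12)
print("w",arm.current_width(),arm.current_force(),arm.current_t())
cv2.imwrite("pics/s1.png",cv2.resize(arm.snapshot("scene")[120:280,260:500,::-1],(720,480)))
E
```

```text
w 0.019907085732226153 29.993808567523956 [-1.00293042  0.14536096  5.68378573]
w 0.019838124340109183 [-0.61517763  0.11243081 -1.47084015] 6.075
```

View pics/s1.png

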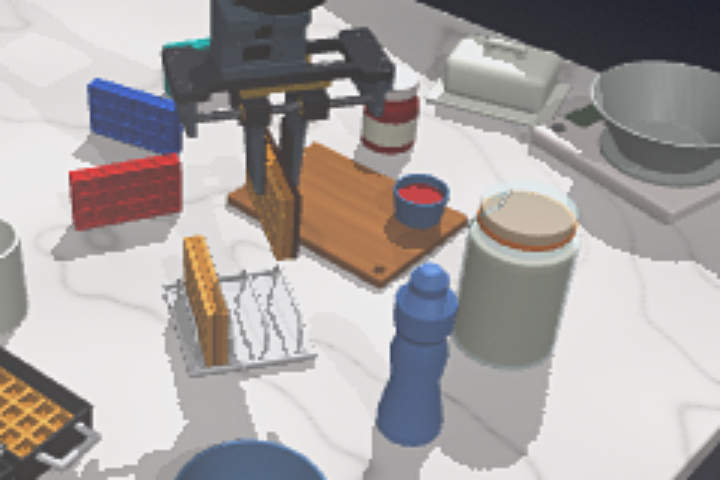

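The waffle is held and the plain one is undisturbed. Next I tilt the held waffle 45°, rest its lower edge on the board, let go, and withdraw along the fingers so it falls flat, chocolate up.

```bash
python3 - <<'E'
from tilt import *
R=tilt(np.pi/2,np.pi/4,1); d=R[:,2]
arm.move_to([.485,.29,.16],R)
arm.move_l([.485,.29,.060],feed=.12); f0=arm.current_force()
z=.060
while z>.046:
    z-=.002; arm.move_l([.485,.29,z],feed=.03); f=arm.current_force()
    if f[2]-f0[2]>1.5: break
print("z",z,f-f0)
p=arm.current_ee_pos()
arm.grip(.034)
arm.move_l(p-d*.05,feed=.08); arm.move_l(p-d*.05+[0,0,.06])
arm.move_to([.485,.27,.24],down(0)); arm.grip(.088)
cal=arm.get_calibration("wrist"); im=arm.snapshot("wrist"); cv2.imwrite("pics/w2.png",im[:,:,::-1]); np.save("w2.npy",cal,allow_pickle=True)
print(arm.current_t())
E
```

```text
z 0.04799999999999999 [ 0.13515002 -0.93979979  3.78221144]
15.0
```

View pics/w2.png

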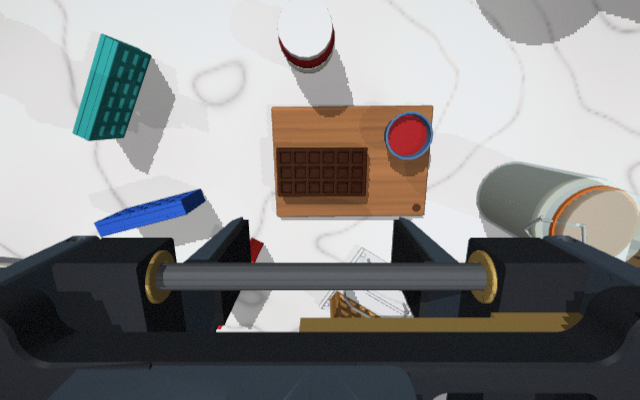

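The waffle lies flat on the board, chocolate side up, at u 277–368, v 148–197. I'll measure it, then look at the pan from close by before regrasping.

```bash
python3 - <<'E'
from tilt import *
im=cv2.imread("pics/w2.png")[:,:,::-1].copy(); cal=np.load("w2.npy",allow_pickle=True).item()
m=cv2.inRange(im,(20,5,0),(110,70,60)); k=np.zeros_like(m);k[135:210,265:380]=255
m=cv2.morphologyEx(m&k,cv2.MORPH_CLOSE,np.ones((7,7)));m=cv2.morphologyEx(m,cv2.MORPH_OPEN,np.ones((7,7)))
c=max(cv2.findContours(m,0,1)[0],key=cv2.contourArea);r=cv2.minAreaRect(c);print(r)
b=np.array([ray("",p,.032,cal)[:2] for p in cv2.boxPoints(r)]);print(b.round(4),b.mean(0).round(4),np.linalg.norm(np.diff(b,axis=0),axis=1).round(4))
arm.move_to([.50,-.215,.24],down(np.radians(94.5)))
cal=arm.get_calibration("wrist"); im=arm.snapshot("wrist"); cv2.imwrite("pics/w3.png",im[:,:,::-1]); np.save("w3.npy",cal,allow_pickle=True)
print(arm.current_t())
E
```

```text
((321.5, 175.0), (56.0, 91.0), 90.0)
[[0.4285 0.311 ]
 [0.5433 0.3109]
 [0.5463 0.2376]
 [0.4256 0.2376]] [0.4859 0.2743] [0.1149 0.0734 0.1208]
17.3333
```

View pics/w3.png

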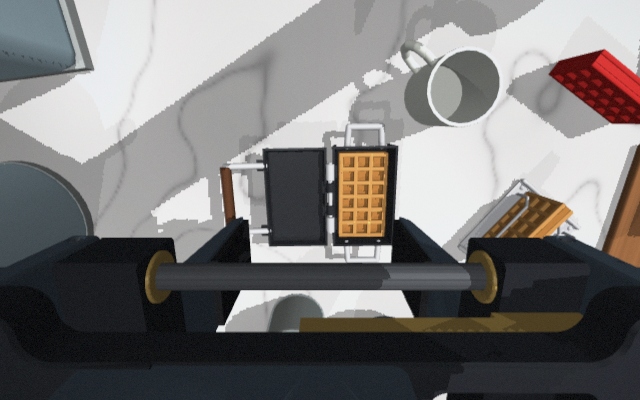

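The lid cavity is at u 264–327, v 148–246, the base waffle at u 337–388, v 152–237, and the bar at u 221–234, v 166–230.

```bash
python3 - <<'E'
from tilt import *
im=cv2.imread("pics/w3.png")[:,:,::-1].copy(); cal=np.load("w3.npy",allow_pickle=True).item()
def rect(m,box,zz,nm):
    k=np.zeros_like(m);k[box[1]:box[3],box[0]:box[2]]=255
    m=cv2.morphologyEx(m&k,cv2.MORPH_CLOSE,np.ones((7,7)));m=cv2.morphologyEx(m,cv2.MORPH_OPEN,np.ones((5,5)))
    c=max(cv2.findContours(m,0,1)[0],key=cv2.contourArea);r=cv2.minAreaRect(c)
    b=np.array([ray("",p,zz,cal)[:2] for p in cv2.boxPoints(r)]);e=np.diff(b,axis=0)
    print(nm,np.round(r[0],1),np.round(r[1],1),round(r[2],1),b.mean(0).round(4),np.linalg.norm(e,axis=1).round(4),np.degrees(np.arctan2(e[:,1],e[:,0])).round(1)); return b
hsv=cv2.cvtColor(im,cv2.COLOR_RGB2HSV)
rect(cv2.inRange(im,(0,0,0),(70,70,75)),(255,140,331,255),.039,"lid")
g=cv2.inRange(hsv,(8,100,90),(28,255,255))
rect(g,(333,140,400,250),.026,"base")
rect(cv2.inRange(hsv,(0,80,30),(18,255,200)),(212,160,240,222),.046,"bar")
print(im[190,214:272:2].tolist())
E
```

```text
lid [296.5 196.5] [97. 67.] 90.0 [ 0.5262 -0.2447] [0.0831 0.1299 0.0908] [ 94.5   5.  -85.5]
base [362.5 194. ] [84. 49.] 90.0 [ 0.5186 -0.1577] [0.0631 0.116  0.0681] [ 94.5   7.8 -85.5]
bar [227.8 193.8] [52.7 10. ] 84.3 [ 0.5257 -0.3314] [0.0124 0.0684 0.013 ] [100.2   5.6 -79.6]
[[165, 163, 164], [164, 163, 163], [165, 163, 164], [228, 226, 227], [115, 107, 104], [89, 58, 42], [102, 65, 45], [107, 70, 49], [97, 64, 45], [68, 46, 30], [228, 227, 227], [230, 230, 229], [226, 226, 226], [217, 215, 216], [202, 202, 202], [199, 198, 196], [213, 211, 211], [157, 155, 155], [141, 140, 141], [143, 142, 141], [158, 158, 157], [157, 157, 155], [157, 156, 155], [159, 158, 158], [157, 155, 156], [155, 154, 154], [47, 48, 52], [37, 36, 40], [42, 45, 45]]
```

```bash
python3 - <<'E'
from tilt import *
R=down(np.pi/2)
w=[.486,.278]
arm.move_to([*w,.12],R); arm.move_l([*w,.025],feed=.08)
arm.grip(.0); print("w",arm.current_width(),arm.current_force()); 
arm.move_l([*w,.15],feed=.1); print("w",arm.current_width())
L=np.array([.526,-.2463]);R2=down(np.radians(94.6))
arm.move_to([*L,.15],R2); f0=arm.current_force(); arm.move_l([*L,.06],feed=.1)
z=.060
while z>.0445:
    z-=.002; arm.move_l([*L,max(z,.044)],feed=.04); f=arm.current_force()-f0
    if f[2]>4: break
print("z",z,f,arm.current_width())
arm.grip(.075)
arm.move_l([*L,.10],feed=.1)
arm.move_to([.50,-.215,.24],R2)
cal=arm.get_calibration("wrist"); im=arm.snapshot("wrist"); cv2.imwrite("pics/w4.png",im[100:270,180:440,::-1].repeat(3,0).repeat(3,1)); cv2.imwrite("pics/w4f.png",im[:,:,::-1]); np.save("w4.npy",cal,allow_pickle=True)
print(arm.current_t())
E
```

```text
w 0.06339986996394535 [-0.60906844 -0.35023998  3.15651081]
w 0.06365081861188789
z 0.043999999999999984 [ 0.76508116 -0.30592172 -0.4911549 ] 0.06346128614536772
29.15
```

View pics/w4.png

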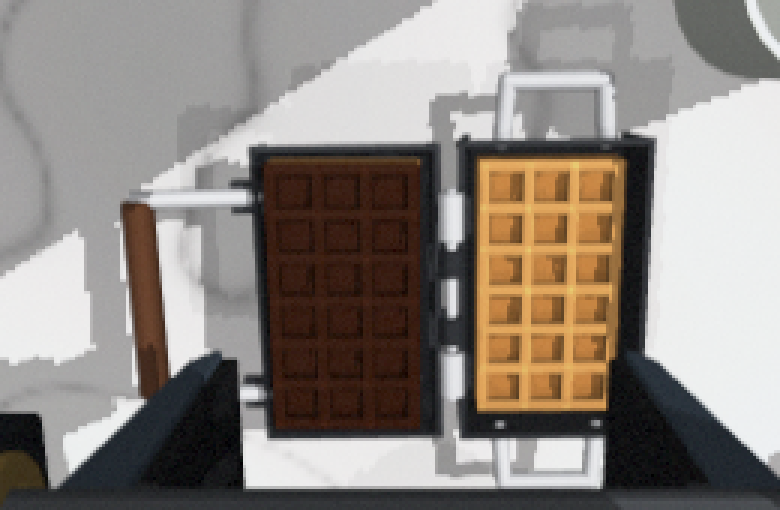

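The waffle sits chocolate up inside the lid walls, at crop u 265–420, v 158–428, with the base waffle beside it. I'll check numerically that it is centred.

```bash
python3 - <<'E'
from tilt import *
im=cv2.imread("pics/w4f.png")[:,:,::-1].copy(); cal=np.load("w4.npy",allow_pickle=True).item()
def fit(m,box,zz,nm):
    k=np.zeros_like(m);k[box[1]:box[3],box[0]:box[2]]=255
    m=cv2.morphologyEx(m&k,cv2.MORPH_CLOSE,np.ones((5,5)))
    m=cv2.morphologyEx(m,cv2.MORPH_OPEN,np.ones((5,5)))
    c=max(cv2.findContours(m,0,1)[0],key=cv2.contourArea).reshape(-1,2)
    b=np.array([ray("",p,zz,cal)[:2] for p in c],np.float32); r=cv2.minAreaRect(b);print(nm,np.round(r[0],4),np.round(r[1],4),round(r[2],2))
f=im.astype(int)
choc=(((f[...,0]-f[...,2])>18)&(f[...,0]<140)).astype(np.uint8)*255
fit(choc,(255,140,328,250),.05,"choc z.05")
lid=(f.max(2)<70).astype(np.uint8)*255
fit(lid|choc,(262,140,327,250),.039,"lid z.039")
g=cv2.inRange(cv2.cvtColor(im,cv2.COLOR_RGB2HSV),(8,100,90),(28,255,255));fit(g,(333,140,400,250),.026,"base")
s=cv2.resize(arm.snapshot("scene")[225:325,180:310,::-1],(780,600),interpolation=cv2.INTER_CUBIC);cv2.imwrite("pics/s2.png",s)
E
```

```text
choc z.05 [ 0.5234 -0.2473] [0.1169 0.063 ] 4.58
lid z.039 [ 0.5266 -0.2456] [0.1287 0.0783] 5.28
base [ 0.5181 -0.1583] [0.1157 0.064 ] 4.58
```

View pics/s2.png

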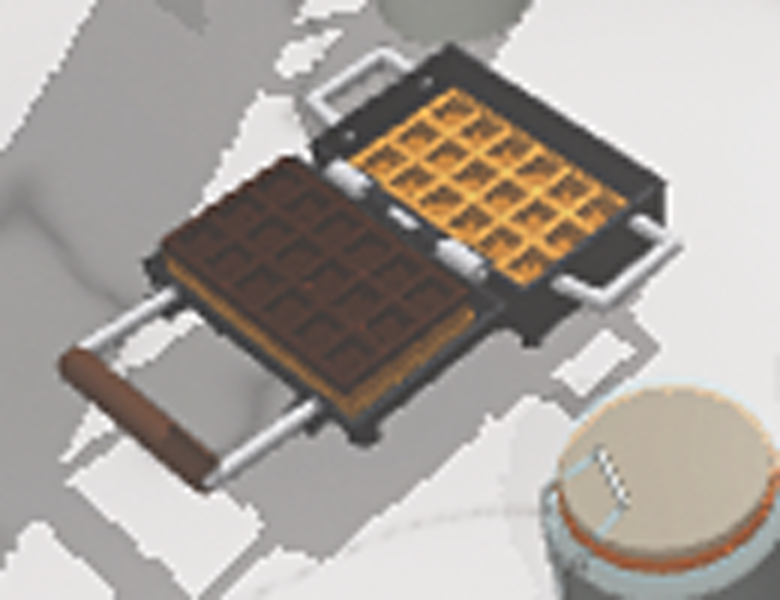

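The waffle is seated level in the lid, with an even golden band showing around it. Next I pinch the bar, null the side force, and swing it over slowly along the arc.

```bash
cat > fold.py <<'E'
from tilt import *
a=np.radians(4.7);py=np.array([-np.sin(a),np.cos(a),0]);R=down(np.pi/2+a)
lid=np.array([.526,-.2460,0]);H=lid+.044*py+[0,0,.039];off=np.array([0,0,-.017])
def bar(t,corr=0): return H+corr*py+.132*(-np.cos(t)*py+np.array([0,0,np.sin(t)]))+off
E
python3 - <<'E'
from fold import *
print([arm.solve_ik(bar(t),R) is not None for t in np.linspace(0,np.pi,7)])
arm.grip(.045); b=bar(0)
arm.move_to(b+[0,0,.10],R); f0=arm.current_force(); arm.move_l(b,feed=.1)
print("down",arm.current_force()-f0)
arm.grip(0); corr=0
for i in range(5):
    f=(arm.current_force()-f0)@py; print("w",arm.current_width(),"fy",f,"fz",(arm.current_force()-f0)[2])
    if abs(f)<5: break
    corr+=.0008*np.sign(f); arm.move_l(bar(0,corr),feed=.03)
np.save("corr.npy",corr)
for t in np.radians([4,8,12]):
    arm.move_l(bar(t,corr),feed=.05); print(np.degrees(t),(arm.current_force()-f0).round(1),arm.current_width(),arm.current_t())
np.save("f0.npy",f0)
E
```

```text
[True, True, True, True, True, True, True]
down [ 0.93763986 -0.91355474 -1.61672686]
w 0.013460839422432454 fy 9.150816834629955 fz 4.946341849363529
w 0.013417527578360991 fy 4.9394041978244685 fz 3.5763119316101646
4.0 [ 3.   4.  -4.9] 0.013225044601854235 32.875
8.0 [ 2.   3.8 -4.7] 0.013337306888893116 33.2083
12.000000000000002 [ 3.5  4.8 -6.1] 0.013078321664743814 33.5417
```

```bash
python3 - <<'E'
from fold import *
f0=np.load("f0.npy");corr=float(np.load("corr.npy"))
for d in np.r_[19:174:7,176,179]:
    arm.move_l(bar(np.radians(d),corr),feed=.065 if d<150 else .05); f=arm.current_force()-f0
    print(d,f.round(1),round(arm.current_width(),4))
    if np.linalg.norm(f)>30 or arm.current_width()<.011: print("STOP");break
print(arm.current_t())
cv2.imwrite("pics/s3.png",arm.snapshot("scene")[:,:,::-1])
E
```

```text
19 [-0.1 -0.  -4.1] 0.0135
26 [-1.3 -4.5 -2. ] 0.0131
33 [ -4.3 -10.5   1.2] 0.0134
40 [ -6.9 -15.    5.4] 0.0132
47 [-10.7 -19.1  12.8] 0.013
54 [ -9.3 -19.6  18.1] 0.0134
61 [ -8.7 -16.7  21.3] 0.0131
68 [ -9.3 -14.6  22.4] 0.0134
75 [-9.8 -9.6 23.7] 0.0131
82 [-8.8 -6.  18.8] 0.0131
89 [-7.7 -2.2 12.8] 0.0134
96 [-6.5 -0.4  7.7] 0.0132
103 [-5.4 -0.9  5.7] 0.0128
110 [-5.3 -0.5  2.8] 0.0133
117 [-3.9 -2.9 -0.7] 0.0134
124 [-3.4 -1.9 -1.3] 0.0134
131 [-2.6 -2.6 -2.8] 0.0132
138 [-2.2 -1.9 -2.1] 0.0136
145 [-1.2 -1.2 -0.1] 0.0132
152 [ 0.2 -1.2 -1.6] 0.013
159 [ 2.7 -0.1 -1.5] 0.0134
166 [ 2.8  1.  -2.1] 0.0137
173 [ 2.4  3.1 -1.3] 0.0136
176 [ 3.1  4.5 -0.8] 0.0135
179 [ 2.8  6.3 -1.5] 0.0135
43.625
```

```bash
python3 - <<'E'
from fold import *
f0=np.load("f0.npy");corr=float(np.load("corr.npy"))
for d in (180,181):
    arm.move_l(bar(np.radians(d),corr),feed=.03); f=arm.current_force()-f0; print(d,f.round(1))
    if f[2]>4: break
arm.grip(.04); p=arm.current_ee_pos(); arm.move_l(p+[0,0,.16],feed=.12)
arm.move_to(np.array([.50,-.215,.26]),R)
w=arm.snapshot("wrist"); s=arm.snapshot("scene")
cv2.imwrite("pics/f.png",np.vstack([cv2.resize(s[190:330,170:400,::-1],(493,300)),cv2.resize(w[90:290,150:480,::-1],(493,299))]))
print(arm.current_t())
E
```

```text
180 [ 3.   8.4 -0.5]
181 [ 3.6  9.2 -0.6]
47.05
```

View pics/f.png

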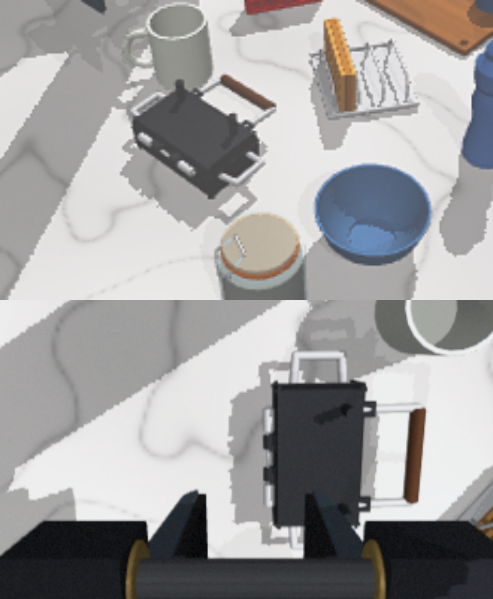

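The pan is closed flush with its legs up, nothing else has moved, and the gripper is clear, so I'm handing in.

```bash
python3 -c "
from rig import arm
arm.sleep(.3);print(arm.sign_off())"
```

```text
the job is handed in; nothing more can be done
None
```

I handed the job in at about 47 s of the 69 s allowed: the chocolate waffle was seated in the shallow half, folded over gently and the pan left closed, and nothing else looked moved; with the pan shut I couldn't see how the waffle landed inside, and no verdict came back.

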